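Lock a covered linear slide by feel

TASK

Lock the linear slide on the desk for transport: take the locking pin from its stand, put its sprung nose into the slot in the cover near one end, and feel gently along the slot until the nose drops into the carriage's hidden, shuttered socket. Then press the pin fully home, with its collar flat on the cover, and leave it standing there, without forcing the nose or the cover and without disturbing the other things on the desk.

Things in the scene. Friction and masses are not known exactly. Their poses are not given: they have to be found in the camera images.
- slide_unit: covered linear slide, fixed: a low box 100 mm (its x) by 210 mm (its y) by 48 mm high, bare metal cover, black end caps, dark bearing cap on its +y end. Origin: centre of its underside; z up; the cover's top face is at z = 48 mm. One straight slot runs along its y axis through the 5 mm cover; under it lies the dark steel carriage, braked, whose flat top is at z = 43 mm.
- slot_mid (a point): middle of the slot, at the cover's top face, axes as slide_unit. The slot is 92 mm long (y -46 to +46 mm) and 11 mm wide (x), square edges. Under it, on its centre line, at a different place each time (centre between y = -26 and +26 mm), the carriage has a square upright socket, 11 x 11 mm, over 27 mm deep, closed flush by a sprung shutter that looks just like the carriage.
- lock_pin: locking pin, loose, about 0.15 kg, upright in its stand. Origin: centre of the underside of its round collar; z up along the pin. Collar 30 mm across, z 0 to 5 mm. Above it a square metal grip 20 x 20 mm, faces square to the pin's x and y, to z = 58 mm; black dot on top (60 mm). A sprung nose sticks out 30 mm below. Fully home, the collar's underside lies flat on the cover.
- pin_nose: the pin's sprung nose, a steel rod 8 mm in diameter with a ball end, sliding along the pin's axis. Origin: the very end of the nose, 30 mm below the collar's underside when free. It can be pushed in by at most 10 mm: about 0.9 N to start, 3.9 N at 10 mm (300 N/m); beyond that it is solid.
- stand: grey block, fixed, 60 x 60 x 45 mm, with an upright bore 14 mm wide and 36 mm deep in the middle of its top, in which the pin's nose hangs while the collar rests on the block. Origin: centre of its underside.
- shutter (a joint): how far the socket's sprung shutter is pushed down, in m: 0 closed and flush with the carriage's top, 0.027 at its stop; about 0.25 to 0.6 N holds it down. Anything standing in the socket pushes it down.
- glue_stick: bystander: glue stick standing upright, 26 mm across, 90 tall; origin at the centre of its underside
- stapler: bystander: office stapler lying flat, 30 x 136 x 49 mm; origin at the centre of its underside
- rubber: bystander: small worn eraser, 18 x 42 x 11 mm; origin at the centre of its underside
- red_tape: bystander: narrow roll of red tape lying flat, 80 mm across, 12 tall; origin at the centre of its underside
- marker_1: bystander: felt marker with black cap, lying, 132 mm long; origin at the centre of its underside
- pencil: bystander: pencil lying near the front edge, 168 mm long; origin at the centre of its underside
- usb_stick_0: bystander: red memory stick, 17 x 52 x 8 mm; origin at the centre of its underside
There are look-alikes about, which are no part of the job. Leave any pink look-alike of the lock_pin alone. Of the things that look like the stand, the larger one is meant.

How it is judged:
On the way, in this order (a step that is already met when the one before it is completed fails the run):
1. the pin is lifted clear out of its stand (z of lock_pin in the frame of stand above 0.08 m), for 0.1 s.
2. the nose is in the slot near one end, more than 2.5 mm below the cover's top face and more than 29 mm from the slot's middle, the shutter still closed (z of pin_nose in the frame of slide_unit between 0.035 and 0.0455 m and x of pin_nose in the frame of slide_unit between -0.008 and 0.008 m and (y of pin_nose in the frame of slide_unit above 0.029 m or y of pin_nose in the frame of slide_unit below -0.029 m) and value of joint shutter below 0.003 m), for 0.1 s.
3. the nose has dropped into the socket and pushed the shutter down (value of joint shutter above 0.004 m and z of pin_nose in the frame of slide_unit below 0.039 m), for 0.1 s.
At the end, for the whole second after the job is handed in: The pin stands released and at rest in the slide's socket: collar underside within 2.5 mm of the cover's top face, nose end more than 17 mm below the carriage's top (under 26 mm height), shutter pushed down by more than 15 mm, pin within 0.1 rad of upright (z of lock_pin in the frame of slide_unit between 0.045 and 0.0505 m and x of lock_pin in the frame of slide_unit between -0.006 and 0.006 m and y of lock_pin in the frame of slide_unit between -0.045 and 0.045 m and z of pin_nose in the frame of slide_unit below 0.026 m and value of joint shutter above 0.015 m and angle between lock_pin's own z axis and vertical below 0.1 rad and linear speed of lock_pin below 0.02 m/s and contact force between the fingers and lock_pin below 0.1 N); the robot touches nothing.
It fails at once if the nose is forced: more than 20 N between the nose and anything (contact force between pin_nose and anything else above 20 N).
It fails at once if the pin is forced against the cover: more than 40 N (contact force between lock_pin and slide_unit above 40 N).
It fails at once if a bystander is moved by more than 25 mm (distance of any of glue_stick, stapler, rubber, red_tape, marker_1, pencil, usb_stick_0 from where it was at the start of the episode above 0.025 m).
It also fails if it takes over 48 s, if anything falls off the work surface, if the arm or the gripper's body presses on something with over 40 N, if the wrist force passes 120 N, or if a joint passes its speed limit or range.

ROBOT

A 7-joint arm with a two-finger parallel gripper is mounted at the origin on a cart in front of the work surface, level with it; the furniture and walls round the work are solid. World frame = base frame: x ahead of the robot, y to its left, z up, the work surface at z = 0. Lengths are in m, angles in rad, forces in N, time in s.
With the tool pointing down it reaches from about 0.425 to 0.875 m from the base axis. Payload 9.9 kg.
Tool frame: the origin (TCP) lies at the very end of the fingers, on their centre line; the grasp point (between the pads) lies 19 mm behind it; x points along the fingers, y is the direction in which the jaws open and shut, and the axes are right-handed (so a half turn about x gives the same grasp; the last joint's range is limited). The gripper opens to 85 mm and grips with 20 to 120 N. Pads are 22 mm wide; open, the fingers measure 114 mm over their backs; the gripper's body (76 mm by 85 mm) begins 54 mm behind the grasp point. The pads swing forward as they close: fully open they stand 13 mm farther back than shut.
Start: joints at [1.18, 0.576, 0.025, 1.437, -0.015, 1.129, -0.057], TCP at [0.204, -0.643, 0.231] pointing down, gripper open.
Joint ranges: [-2.76, 2.76], [-0.34, 2.15], [-1.52, 1.57], [0.19, 2.46], [-1.09, 4.23], [0.17, 1.99], [-2.82, 2.82]. Speed limits (rad/s): [2.22, 2.22, 3.01, 3.01, 3.14, 3.14, 3.14].

INTERFACE

Orientations are given as a 3x3 rotation matrix whose columns are the frame's x, y, z axes.
In Python, from cell import read_state, snapshot, sign_off, recognise, masks_of, spot_point gives the robot as it stands.
- The arm moves only by the tool arm_command, never from a script. Its argument "commands" is a list of rows, each a list of 7 numbers: the shift along the world's x, y, z in mm, then the turn, a rotation vector about the world's x, y, z in rad, then the closure, from 0 (fully open) to 1 (shut). A call has 1 to 5 rows; each row shifts and turns the commanded pose from where the row before left it; what a row does not reach is not made up. A row lasts 1/8 s, in which the tool goes at most 62.5 mm and 10.7 degrees, less where a joint would pass 70% of its speed; a pose out of reach is approached as far as the arm can. A call is refused whole if a number of a shift passes 62.5 or a number of a turn 0.188, either way. A call with a gripper value outside its range is refused whole. The fingers move at their own pace and stop on an object; "newtons" is the grip in N (left out, the last holds). Time passes only in rows, so rows that do not move let the fingers close. It gives the time, the measured TCP pose, the force and the opening at its end, in the units of the state.
- read_state(): the state, without advancing time (a new reading comes with each control period).
- snapshot(name): name is "scene" or "side" or "wrist"; returns a dict with "frame" (400x640x3 uint8, red, green, blue), "intrinsics" (3x3 intrinsics, pixels), "pose" (4x4, takes a point from camera to world coordinates). Camera axes: x right, y down, z forward; pixel columns grow to the right and rows downward; lengths in m; the calibration is good to about 2 mm. A picture is of the moment at which its call begins. There is no depth.
- sign_off(): hands the job in, once; it reports no verdict.
Trained networks look in the newest picture that a camera, given by its name, has taken for a name from the list of things; names that differ only in an ending like _2 or _b are one class to them, and where a whole thing is asked for, a point or a joint stands for the part that bears it (a point fixed in the world has none). Each returns a list of dicts, best first, with "score" (0 to 1); they miss things now and then, are a little off and sometimes report something else, mostly with a low value. They report only what shows in the picture. A call takes as long as a camera call. They do not tell look-alikes from the thing itself.
- recognise(camera, target): "at" ([column, row] in pixels, amid what is visible of it).
- masks_of(camera, target): "pixels" (400x640 bool, what is visible of it) and "at" ([column, row] in pixels, amid what is visible of it).
- spot_point(camera, target): "at" ([column, row] in pixels: a listed point, or the origin of a listed thing).
The state is a dict: "time_s": time; "qpos": joint angles; "joint_velocities": joint speeds; "joint_efforts": joint torques, N m; "eef_pos": TCP position; "tool_rot": TCP orientation; "contact_force": force on the tool from outside, world axes, zero at the start; "moment": the same for the moment, N m; "grip_width": finger opening in m.
Only numpy, scipy, OpenCV 4.12 (cv2) and the standard library are available. Lean on these libraries where they do the work, as an engineer would, in place of code of your own. Each camera call takes 0.05 s, during which the arm holds its last target.

## Working session

There is one attempt and no reset: what is moved stays moved. The work goes in short steps, Python scripts to look and compute and a tool call to move; the robot and the scene stay as the last step left them, time stands still between calls to the robot, and variables do not carry over. Pictures are saved under pics/ and viewed, and the job is handed in when it is done.

Besides the shell and the picture viewer there is one more tool, called as name(argument=value, ...) on one line, values as JSON. arm_command: Moves the arm, as the interface text tells. Its arguments: {"type":"object","properties":{"commands":{"type":"array","items":{"type":"array","items":{"type":"number"}}},"newtons":{"type":"number"}},"required":["commands"]}

```bash
mkdir -p pics; ls
cat > h.py <<'E'
import numpy as np, cv2
from cell import *
def snap(c,n):
    s=snapshot(c); cv2.imwrite(f'pics/{n}.png',s['frame'][:,:,::-1]); np.savez(f'pics/{n}.npz',K=s['intrinsics'],T=s['pose'],f=s['frame']); return s
def proj(s,p):
    T=np.linalg.inv(s['T'] if 'T' in s else s['pose']);K=s['K'] if 'K' in s else s['intrinsics']
    q=T[:3,:3]@np.array(p)+T[:3,3]; q=K@q; return q[:2]/q[2]
def ray(s,uv):
    T=s['T'] if 'T' in s else s['pose'];K=s['K'] if 'K' in s else s['intrinsics']
    d=T[:3,:3]@np.linalg.solve(K,[uv[0],uv[1],1.]); return T[:3,3],d/np.linalg.norm(d)
def atz(s,uv,z):
    o,d=ray(s,uv); return o+d*(z-o[2])/d[2]
def tri(l):
    A=np.zeros((3,3));b=np.zeros(3)
    for s,uv in l:
        o,d=ray(s,uv);P=np.eye(3)-np.outer(d,d);A+=P;b+=P@o
    x=np.linalg.solve(A,b); return x,[np.linalg.norm((np.eye(3)-np.outer(ray(s,uv)[1],ray(s,uv)[1]))@(x-ray(s,uv)[0])) for s,uv in l]
E
python3 - <<'E'
from h import *
np.set_printoptions(precision=4,suppress=True)
for c in ['scene','side','wrist']:
    s=snap(c,c+'0'); print(c,s['pose'],s['intrinsics'][0],s['intrinsics'][1])
    for t in ['lock_pin','stand','slide_unit','slot_mid','pin_nose']:
        print(t,[(round(r['score'],2),np.round(r['at'])) for r in spot_point(c,t)])
print(read_state())
E
```

```text
pics
scene [[-0.6342 -0.499   0.5905 -0.3442]
 [-0.7729  0.3919 -0.499   0.6843]
 [ 0.0176 -0.7729 -0.6342  0.9605]
 [ 0.      0.      0.      1.    ]] [509.3228   0.     315.1261] [  0.     509.3228 197.2669]
lock_pin [(0.71, array([412., 173.])), (0.53, array([379., 178.]))]
stand [(0.87, array([374., 192.])), (0.6, array([348., 199.]))]
slide_unit [(0.81, array([301., 230.]))]
slot_mid [(0.94, array([299., 216.])), (0.44, array([199., 257.]))]
pin_nose [(0.72, array([302., 228.]))]
side [[-0.9492 -0.0966  0.2995  0.1797]
 [-0.3139  0.3602 -0.8785  0.9263]
 [-0.023  -0.9279 -0.3722  0.471 ]
 [ 0.      0.      0.      1.    ]] [438.8387   0.     319.0969] [  0.     438.8387 202.7649]
lock_pin [(0.56, array([373., 179.])), (0.54, array([355., 183.]))]
stand [(0.76, array([354., 198.])), (0.72, array([341., 209.]))]
slide_unit [(0.95, array([326., 246.]))]
slot_mid [(0.71, array([323., 224.]))]
pin_nose [(0.36, array([369., 188.]))]
wrist [[ 0.3009 -0.9069 -0.2949  0.2795]
 [-0.9537 -0.2863 -0.0923 -0.6191]
 [-0.0007  0.309  -0.9511  0.3732]
 [ 0.      0.      0.      1.    ]] [285.4999   0.     317.197 ] [  0.     285.4999 198.1567]
lock_pin []
stand []
slide_unit []
slot_mid []
pin_nose []
{'time_s': 0.9, 'qpos': array([ 1.1802,  0.5757,  0.0249,  1.437 , -0.015 ,  1.129 , -0.0565]), 'joint_velocities': array([-0.0007,  0.0008,  0.0011, -0.0015,  0.0011,  0.0015, -0.0021]), 'joint_efforts': array([ -0.0001, -76.5498,   2.249 , -28.6295,   0.0155,   0.0025,
        -0.    ]), 'eef_pos': array([ 0.2039, -0.6435,  0.2313]), 'tool_rot': array([[ 0.    ,  0.302 , -0.9533],
       [-0.    , -0.9533, -0.302 ],
       [-1.    ,  0.    , -0.    ]]), 'contact_force': array([ 0.1428, -0.3253, -0.053 ]), 'moment': array([ 0.0055, -0.0424, -0.0559]), 'grip_width': 0.08476362144879974}
```

View pics/scene0.png

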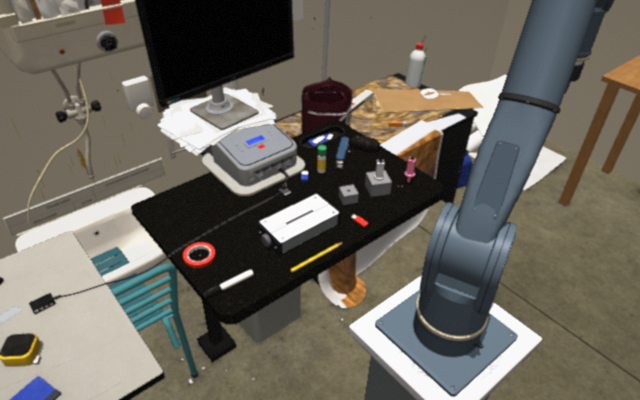

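View pics/side0.png

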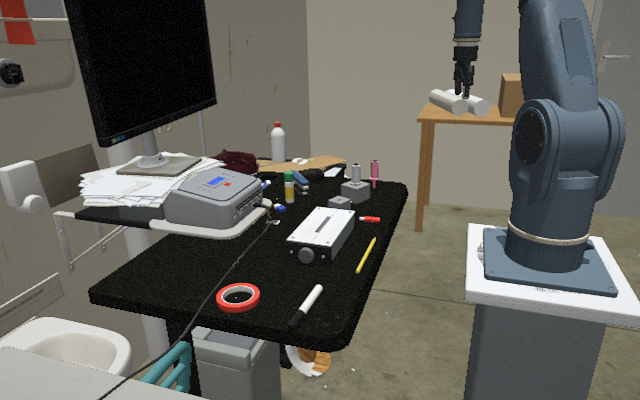

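Run:
```python
import cv2,numpy as np
a=cv2.imread('pics/scene0.png')[130:280,240:470]; b=cv2.imread('pics/side0.png')[130:290,250:450]
cv2.imwrite('pics/c1.png',cv2.resize(a,None,fx=3.4,fy=3.4,interpolation=cv2.INTER_CUBIC))
cv2.imwrite('pics/c2.png',cv2.resize(b,None,fx=3.6,fy=3.6,interpolation=cv2.INTER_CUBIC))
```

```text
(no output)
```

View pics/c1.png

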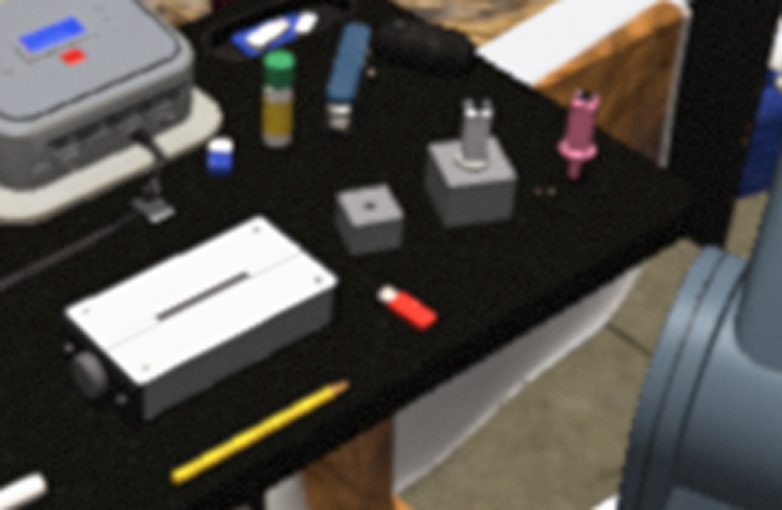

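View pics/c2.png

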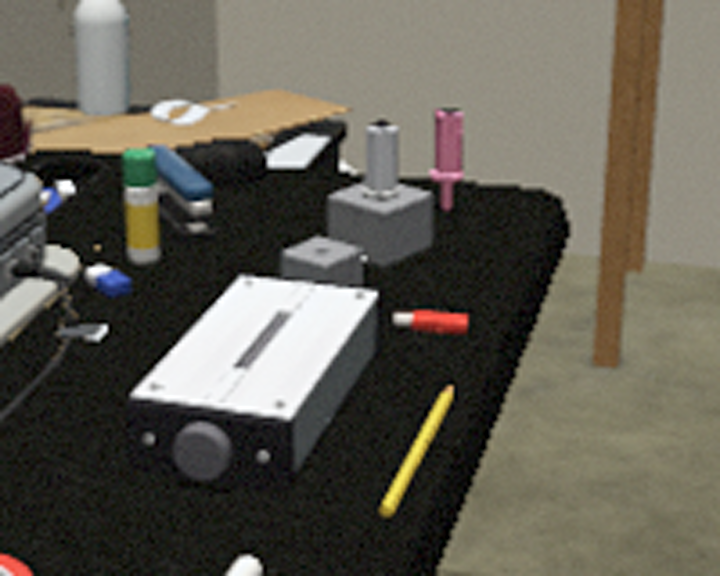

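The scene pictures show these candidates:
- **Pin:** the metal pin at scene (380,165) and side (356,175), and a pink look-alike at scene (410,170). I choose the metal one.
- **Stand:** a large block at scene (379,185), and a small one with an empty bore at (348,195). The large one holds the metal pin.
- **Slide:** slot from scene (286,223) to (313,210).

The close crops confirm the choice.

Run:
```python
from h import *
np.set_printoptions(precision=4,suppress=True)
a=np.load('pics/scene0.npz');b=np.load('pics/side0.npz')
def c1(u,v):return (u/3.4+240,v/3.4+130)
def c2(u,v):return (u/3.6+250,v/3.6+130)
for n,p,q in [('pintop',(478,103),(381,125)),('slot+',(158,317),(240,366)),('slot-',(249,274),(289,314)),
 ('coverA',(67,313),(132,393)),('coverB',(145,383),(295,413)),('coverC',(260,217),(240,277)),('coverD',(336,280),(378,291)),
 ('standnear',(516,180),(433,202)),('stand l',(441,224),None),('pink',(585,95),(449,112)),('small',(370,205),(323,250)),('glue',(279,58),(139,152))]:
    if q: print(n,*tri([(a,c1(*p)),(b,c2(*q))]))
print(a['T'][:3,3])
```

```text
pintop [ 0.4668 -0.2485  0.1029] [np.float64(0.0006400401670967575), np.float64(0.0006400401670966326)]
slot+ [0.4699 0.0946 0.0479] [np.float64(0.001100664574904098), np.float64(0.0011006645749041925)]
slot- [0.466  0.0055 0.0462] [np.float64(0.00025648283016851226), np.float64(0.0002564828301683521)]
coverA [0.5199 0.1466 0.0469] [np.float64(0.00204078166880265), np.float64(0.002040781668802747)]
coverB [0.4187 0.1454 0.0472] [np.float64(0.0018251820942347923), np.float64(0.0018251820942348537)]
coverC [ 0.5186 -0.0491  0.0451] [np.float64(0.0006858891335906747), np.float64(0.000685889133590556)]
coverD [ 0.417  -0.0445  0.0473] [np.float64(0.0009755825833714488), np.float64(0.0009755825833713861)]
standnear [ 0.4269 -0.2647  0.0359] [np.float64(0.0005701983246105664), np.float64(0.0005701983246104842)]
pink [ 0.4323 -0.3494  0.087 ] [np.float64(0.0005581444786942929), np.float64(0.0005581444786942932)]
small [ 0.4845 -0.144   0.0329] [np.float64(0.00084840247657351), np.float64(0.000848402476573504)]
glue [ 0.6429 -0.1725  0.0891] [np.float64(0.0008460067631413467), np.float64(0.0008460067631412948)]
[-0.3442  0.6843  0.9605]
```

arm_command(commands=[[33,49,2,0,0,-0.04,0],[33,49,2,0,0,-0.04,0],[33,49,2,0,0,-0.04,0],[33,49,2,0,0,-0.04,0],[33,49,2,0,0,-0.04,0]], newtons=30)

```text
time_s: 1.52
eef_pos: [0.3698, -0.3969, 0.2416]
tool_rot: [[0.001, 0.105, -0.994], [-0.0, -0.994, -0.105], [-1.0, 0.0, -0.001]]
contact_force: [0.8, -0.6, 0.6]
grip_width: 0.0856
```

arm_command(commands=[[33,49,2,0,0,-0.04,0],[33,49,2,0,0,-0.04,0],[32,51,2,0,0,-0.027,0],[0,0,0,0,0,0,0]])

```text
time_s: 2.02
eef_pos: [0.47, -0.2443, 0.2475]
tool_rot: [[0.002, 0.008, -1.0], [0.002, -1.0, -0.008], [-1.0, -0.002, -0.002]]
contact_force: [-0.0, -0.5, -0.0]
grip_width: 0.0854
```

Run:
```python
from h import *
np.set_printoptions(precision=4,suppress=True)
s=snap('wrist','wrist1'); r=read_state(); print(r['time_s'],r['eef_pos'],r['tool_rot'],r['qpos'])
cv2.imwrite('pics/w1c.png',cv2.resize(s['frame'][:,:,::-1],(800,500)))
for t in ['lock_pin','stand']:
  print(t,[(round(x['score'],2),np.round(x['at'],1)) for x in spot_point('wrist',t)])
print(proj(s,[.4668,-.2485,.103]))
```

```text
2.075 [ 0.4682 -0.2472  0.2474] [[ 0.0006  0.0049 -1.    ]
 [ 0.0004 -1.     -0.0049]
 [-1.     -0.0004 -0.0006]] [ 0.3861  0.3436  0.016   1.7975 -0.0071  1.0001 -1.1609]
lock_pin [(0.86, array([318.9, 177.4])), (0.75, array([394.6, 195.6]))]
stand [(0.89, array([320.7, 169.1])), (0.68, array([244.8, 150.1]))]
[322.1568 188.7988]
```

View pics/wrist1.png

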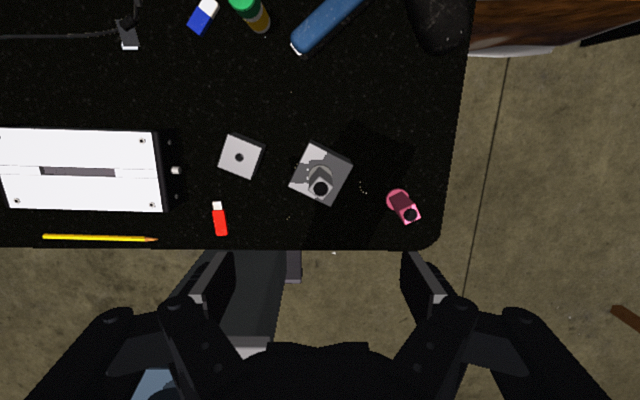

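The wrist view shows the metal pin with its black dot at (320,188), on the large block at (320,173). The pink pin is at (403,205), the small block at (241,156), and the slide at the left with its slot at (78,171).

Run:
```python
import cv2
a=cv2.imread('pics/wrist1.png')
cv2.imwrite('pics/w1d.png',cv2.resize(a[130:220,270:430],None,fx=5,fy=5,interpolation=cv2.INTER_CUBIC))
cv2.imwrite('pics/w1e.png',cv2.resize(a[115:225,0:180],None,fx=4.4,fy=4.4,interpolation=cv2.INTER_CUBIC))
```

```text
(no output)
```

View pics/w1d.png

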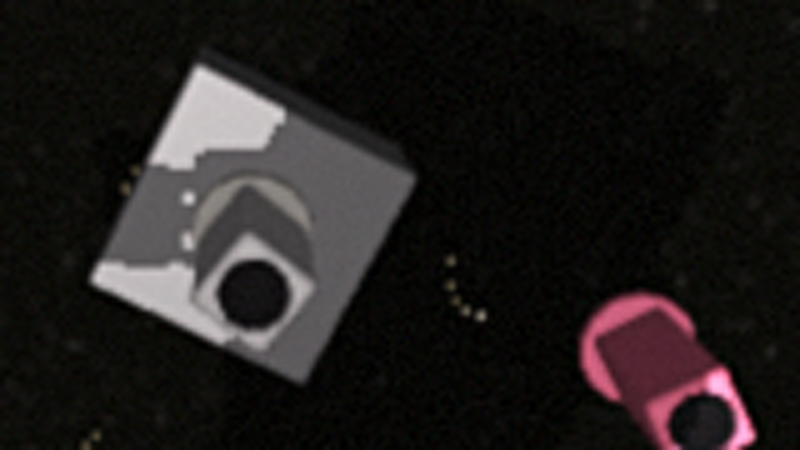

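View pics/w1e.png

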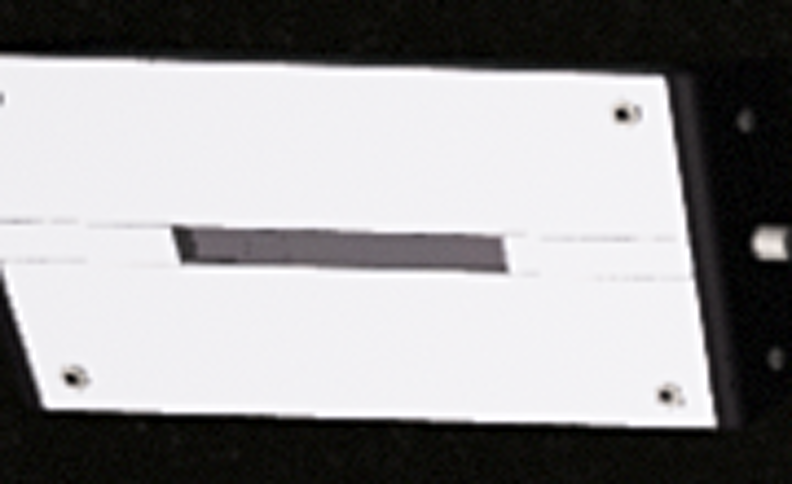

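Run:
```python
from h import *
np.set_printoptions(precision=4,suppress=True)
w=np.load('pics/wrist1.npz');a=np.load('pics/scene0.npz');b=np.load('pics/side0.npz')
W=lambda u,v:((u+.5)/5+270-.5,(v+.5)/5+130-.5)
c=[atz(w,W(*p),.103)[:2] for p in [(248,236),(316,288),(265,350),(192,297)]]
c=np.array(c);print(c,c.mean(0))
for i in range(4):
    d=c[(i+1)%4]-c[i];print(np.linalg.norm(d),np.degrees(np.arctan2(d[1],d[0]))%90)
d=(254,294);print('dot',atz(w,W(*d),.105),tri([(w,W(*d)),(a,(478/3.4+240,103/3.4+130)),(b,(381/3.6+250,125/3.6+130))]))
s=np.array([atz(w,W(*p),.045)[:2] for p in [(198,63),(415,178),(305,383),(92,282)]]);print('stand',s,s.mean(0))
for i in range(4):
    d=s[(i+1)%4]-s[i];print(np.linalg.norm(d),np.degrees(np.arctan2(d[1],d[0]))%90)
E=lambda u,v:((u+.5)/4.4-.5,(v+.5)/4.4+115-.5)
q=np.array([atz(w,E(*p),.048)[:2] for p in [(172,226),(500,237),(508,272),(183,264)]]);print('slot',q,q.mean(0))
d=(q[0]+q[3]-q[1]-q[2])/2;print(np.linalg.norm(d),np.degrees(np.arctan2(-d[0],d[1])))
e=np.array([atz(w,E(*p),.048)[:2] for p in [(0,57),(668,74),(718,428),(43,407)]]);print(e)
for i,j in [(1,0),(2,3)]:
    d=e[j]-e[i];print(np.degrees(np.arctan2(-d[0],d[1])))
d=e[1]-e[2];print(np.degrees(np.arctan2(d[1],d[0])),np.linalg.norm(d))
```

```text
[[ 0.4796 -0.2453]
 [ 0.4686 -0.2596]
 [ 0.4549 -0.2491]
 [ 0.4665 -0.2337]] [ 0.4674 -0.2469]
0.01802581258616341 52.358196066647196
0.017217801883685466 52.63076059025008
0.019235089378712242 53.172631426936135
0.01752718585217571 48.67668291660462
dot [ 0.4678 -0.2466  0.105 ] (array([ 0.4667, -0.2473,  0.1033]), [np.float64(0.0008665172402155935), np.float64(0.0009033171189125011), np.float64(0.0007727113249042802)])
stand [[ 0.5078 -0.2333]
 [ 0.4804 -0.2864]
 [ 0.4271 -0.2606]
 [ 0.4535 -0.2067]] [ 0.4672 -0.2468]
0.059679024294339925 62.675126371981904
0.05925171491240221 64.24858034185397
0.060001175108879014 63.91567132292527
0.0605427603283265 63.92336813033782
slot [[0.4772 0.0956]
 [0.4748 0.0054]
 [0.4648 0.0053]
 [0.4664 0.0957]] [0.4708 0.0505]
0.09027745048487844 -1.2656581844152315
[[ 0.5224  0.128 ]
 [ 0.5193 -0.0487]
 [ 0.4187 -0.046 ]
 [ 0.4236  0.1486]]
-1.006366365133978
-1.4474588984114076
-1.5368660748542624 0.10061109446257303
```

arm_command(commands=[[-1,0,-16,0,0,0.183,0],[0,0,-16,0,0,0.183,0],[0,0,-16,0,0,0.183,0],[0,0,-16,0,0,0.183,0],[0,0,-16,0,0,0.183,0]])

```text
time_s: 2.8
eef_pos: [0.4648, -0.2514, 0.1668]
tool_rot: [[-0.0, 0.794, -0.608], [-0.001, -0.608, -0.794], [-1.0, 0.0, 0.001]]
contact_force: [0.6, -1.0, -0.5]
grip_width: 0.0853
```

arm_command(commands=[[0,0,0,0,0,0,0],[0,0,0,0,0,0,0]])

```text
time_s: 3.05
eef_pos: [0.4656, -0.2506, 0.1678]
tool_rot: [[0.0, 0.789, -0.615], [-0.0, -0.615, -0.789], [-1.0, 0.0, 0.0]]
contact_force: [0.2, 0.9, 0.2]
grip_width: 0.0853
```

Run:
```python
from h import *
np.set_printoptions(precision=4,suppress=True)
s=snap('wrist','wrist2'); r=read_state(); print(r['time_s'],r['eef_pos'],r['tool_rot'],r['qpos'])
```

```text
3.1 [ 0.4658 -0.2504  0.168 ] [[ 0.0007  0.7896 -0.6136]
 [-0.0006 -0.6136 -0.7896]
 [-1.      0.001   0.0001]] [ 0.5476  0.4335 -0.2043  1.9028  0.1177  0.8159 -0.3797]
```

View pics/wrist2.png

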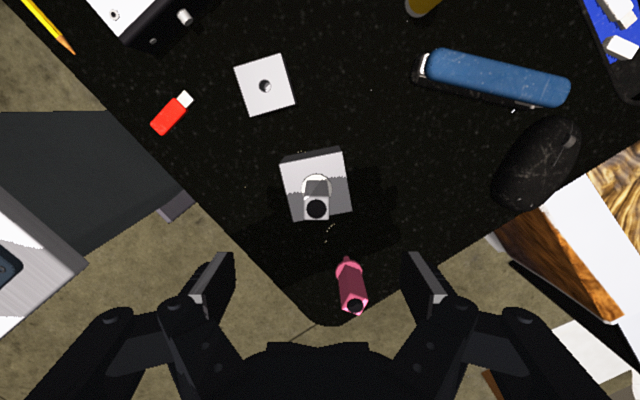

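The pin is now at (316,208), roughly square to the jaws. The pink pin at (350,290) is about 100 mm off toward the base.

Run:
```python
import cv2
a=cv2.imread('pics/wrist2.png')
cv2.imwrite('pics/w2d.png',cv2.resize(a[140:230,266:366],None,fx=6,fy=6,interpolation=cv2.INTER_CUBIC))
```

```text
(no output)
```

View pics/w2d.png

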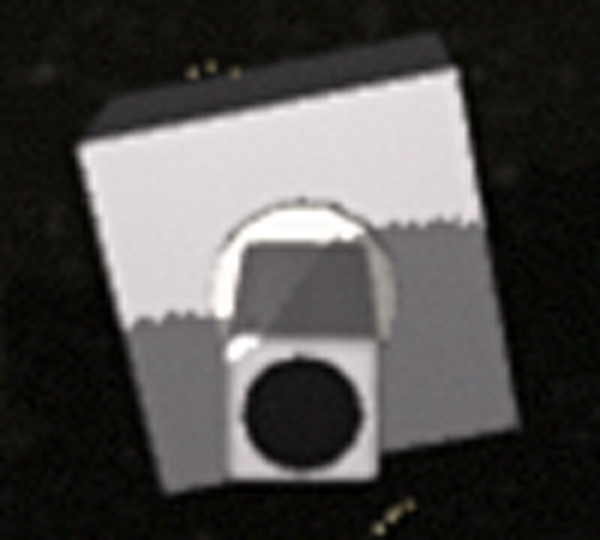

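Run:
```python
from h import *
np.set_printoptions(precision=4,suppress=True)
w=np.load('pics/wrist2.npz');w1=np.load('pics/wrist1.npz')
W=lambda u,v:((u+.5)/6+266-.5,(v+.5)/6+140-.5)
print(atz(w,W(302,412),.105),tri([(w,W(302,412)),(w1,((254.5)/5+270-.5,(294.5)/5+130-.5))]))
c=np.array([atz(w,W(*p),.103)[:2] for p in [(230,338),(377,338),(380,480),(228,478)]]);print(c.mean(0))
for i in range(4):
    d=c[(i+1)%4]-c[i];print(np.linalg.norm(d),np.degrees(np.arctan2(d[1],d[0]))%90)
s=np.array([atz(w,W(*p),.045)[:2] for p in [(78,147),(460,68),(522,428),(167,493)]]);print(s.mean(0))
```

```text
[ 0.4677 -0.2458  0.105 ] (array([ 0.4669, -0.2467,  0.1018]), [np.float64(4.794089696700083e-05), np.float64(4.7940896966942085e-05)])
[ 0.4676 -0.2462]
0.018603174467603227 52.01554600248658
0.019374268191002818 53.8577997154495
0.01976414074169095 51.20524822191493
0.01909228127975438 50.40635659355351
[ 0.4675 -0.2469]
```

arm_command(commands=[[1.5,3,-28,0,0,0,0],[0,0,-28,0,0,0,0],[0,0,-28,0,0,0,0],[0,0,-24,0,0,0,0],[0,0,0,0,0,0,0]])

```text
time_s: 3.72
eef_pos: [0.4668, -0.2463, 0.0586]
tool_rot: [[-0.002, 0.791, -0.611], [0.001, -0.611, -0.791], [-1.0, -0.002, 0.001]]
contact_force: [-0.8, 0.5, 0.2]
grip_width: 0.0851
```

arm_command(commands=[[0,0,0,0,0,0,0],[0,0,0,0,0,0,0]])

```text
time_s: 3.98
eef_pos: [0.4681, -0.2469, 0.0605]
tool_rot: [[0.002, 0.792, -0.61], [-0.001, -0.61, -0.792], [-1.0, 0.002, -0.0]]
contact_force: [-0.1, 0.6, 0.7]
grip_width: 0.0856
```

Run:
```python
from h import *
np.set_printoptions(precision=4,suppress=True)
r=read_state(); print(r['time_s'],r['eef_pos'],r['contact_force'])
snap('wrist','wrist3');snap('side','side3')
```

```text
3.975 [ 0.4681 -0.2469  0.0605] [-0.0552  0.6267  0.7207]
```

View pics/wrist3.png

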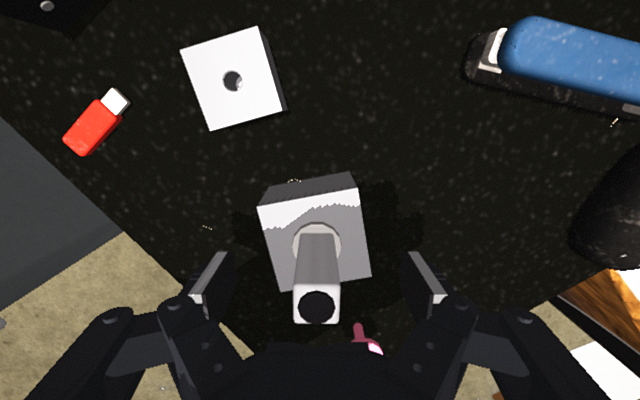

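The pin sits centred between the open fingers at (316,290), so I close on it.

arm_command(commands=[[0,0,0,0,0,0,1],[0,0,0,0,0,0,1],[0,0,0,0,0,0,1],[0,0,0,0,0,0,1],[0,0,0,0,0,0,1]], newtons=60)

```text
time_s: 4.7
eef_pos: [0.4673, -0.2465, 0.0594]
tool_rot: [[0.0, 0.792, -0.61], [-0.0, -0.61, -0.792], [-1.0, 0.0, 0.0]]
contact_force: [-1.2, 0.3, 4.1]
grip_width: 0.0194
```

arm_command(commands=[[0,0,0,0,0,0,1],[0,0,0,0,0,0,1]])

```text
time_s: 4.95
eef_pos: [0.4674, -0.2465, 0.0594]
tool_rot: [[0.0, 0.792, -0.61], [-0.0, -0.61, -0.792], [-1.0, 0.0, -0.0]]
contact_force: [-1.9, 0.5, 3.9]
grip_width: 0.0194
```

Run:
```python
from h import *
np.set_printoptions(precision=4,suppress=True)
snap('wrist','wrist4');r=read_state(); print(r['time_s'],r['eef_pos'],r['contact_force'],r['grip_width'])
```

```text
5.0 [ 0.4674 -0.2465  0.0594] [-1.1751 -0.1066  4.3721] 0.019046585944404004
```

View pics/wrist4.png

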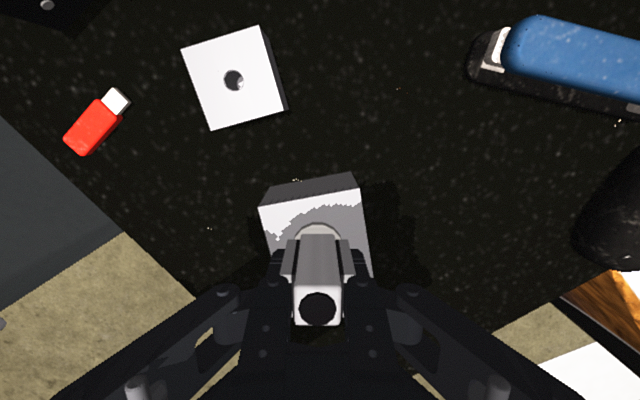

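arm_command(commands=[[0,0,20,0,0,0,1],[0,0,30,0,0,0,1],[0,0,30,0,0,0,1],[0,0,30,0,0,0,1],[0,0,0,0,0,0,1]])

```text
time_s: 5.62
eef_pos: [0.4684, -0.2469, 0.1709]
tool_rot: [[0.003, 0.792, -0.61], [-0.001, -0.61, -0.792], [-1.0, 0.004, -0.001]]
contact_force: [-0.0, 0.2, -1.6]
grip_width: 0.0194
```

Run:
```python
from h import *
np.set_printoptions(precision=4,suppress=True)
snap('wrist','wrist5');s=snap('side','side5');r=read_state(); print(r['time_s'],r['eef_pos'],r['contact_force'],r['grip_width'])
a=np.load('pics/side5.npz')['f'][80:240,280:440,::-1];b=np.load('pics/wrist5.npz')['f'][200:360,240:400,::-1]
cv2.imwrite('pics/s5.png',cv2.resize(np.hstack([a,b]),None,fx=2.5,fy=2.5,interpolation=cv2.INTER_CUBIC))
```

```text
5.725 [ 0.467  -0.2464  0.1687] [-0.1753 -0.297  -1.8746] 0.019614666073152716
```

View pics/s5.png

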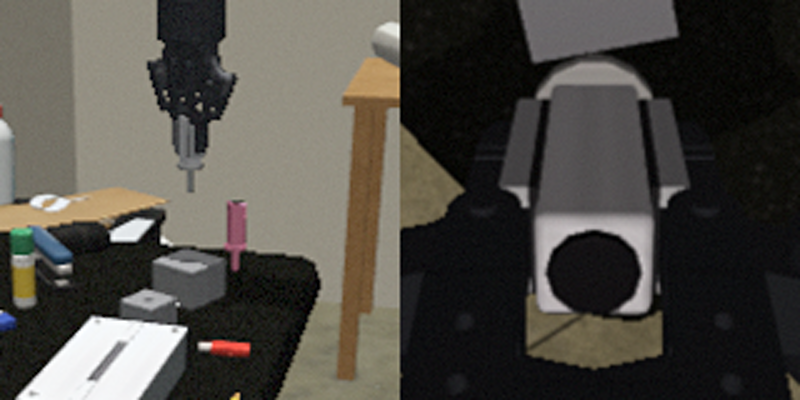

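arm_command(commands=[[0.4,52,0,0,0,-0.187,1],[0.4,52,0,0,0,-0.187,1],[0.4,52,0,0,0,-0.187,1],[0.4,52,0,0,0,-0.187,1],[0.4,53,0,0,0,-0.187,1]])

```text
time_s: 6.35
eef_pos: [0.4685, 0.0155, 0.168]
tool_rot: [[-0.002, -0.025, -1.0], [-0.0, -1.0, 0.025], [-1.0, 0.001, 0.002]]
contact_force: [0.7, -0.2, -1.1]
grip_width: 0.0193
```

arm_command(commands=[[0,0,-30,0,0,0,1],[0,0,-20,0,0,0,1],[0,0,0,0,0,0,1]])

```text
time_s: 6.72
eef_pos: [0.4676, 0.0141, 0.1172]
tool_rot: [[-0.005, -0.018, -1.0], [-0.001, -1.0, 0.018], [-1.0, 0.001, 0.005]]
contact_force: [-0.4, 0.4, -1.7]
grip_width: 0.0195
```

Run:
```python
from h import *
np.set_printoptions(precision=4,suppress=True)
for c in ['wrist','side','scene']: snap(c,c+'6')
r=read_state(); print(r['time_s'],r['eef_pos'],r['tool_rot'],r['qpos'],r['contact_force'])
a=np.load('pics/side6.npz')['f'][150:300,270:400,::-1];b=np.load('pics/scene6.npz')['f'][150:300,230:360,::-1]
cv2.imwrite('pics/s6.png',cv2.resize(np.hstack([a,b]),None,fx=3,fy=3,interpolation=cv2.INTER_CUBIC))
```

```text
6.875 [0.4695 0.0138 0.1194] [[-0.0001 -0.019  -0.9998]
 [-0.0001 -0.9998  0.019 ]
 [-1.      0.0001  0.0001]] [-0.1248  0.4269 -0.0062  2.1043  0.0046  0.6105 -1.7241] [-0.2174  0.5903 -1.4648]
```

View pics/wrist6.png

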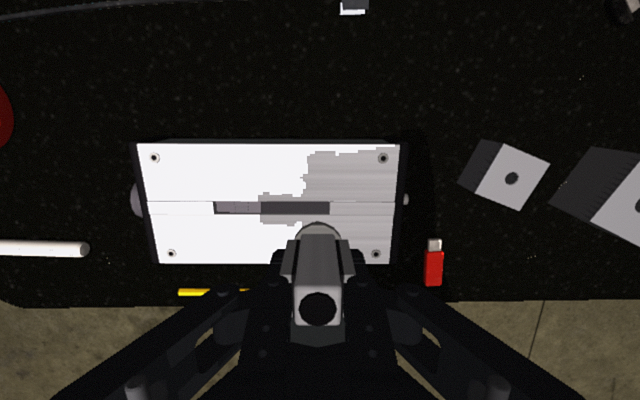

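View pics/s6.png

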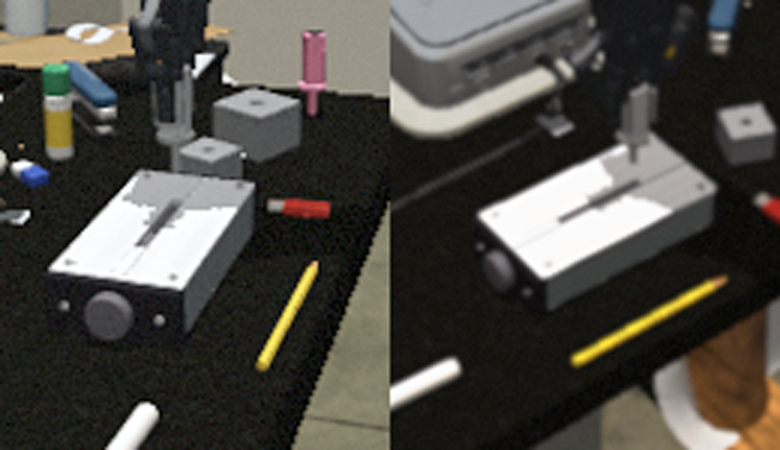

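Run:
```python
import cv2
a=cv2.imread('pics/wrist6.png')
cv2.imwrite('pics/w6d.png',cv2.resize(a[180:255,205:345],None,fx=5.6,fy=5.6,interpolation=cv2.INTER_CUBIC))
cv2.imwrite('pics/w6e.png',cv2.resize(a[130:275,120:420],None,fx=2.6,fy=2.6,interpolation=cv2.INTER_CUBIC))
a=cv2.imread('pics/side6.png')[185:240,300:360];b=cv2.imread('pics/scene6.png')[170:225,280:340]
import numpy as np
cv2.imwrite('pics/s6b.png',cv2.resize(np.hstack([a,b]),None,fx=6.6,fy=6.6,interpolation=cv2.INTER_CUBIC))
```

```text
(no output)
```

View pics/w6d.png

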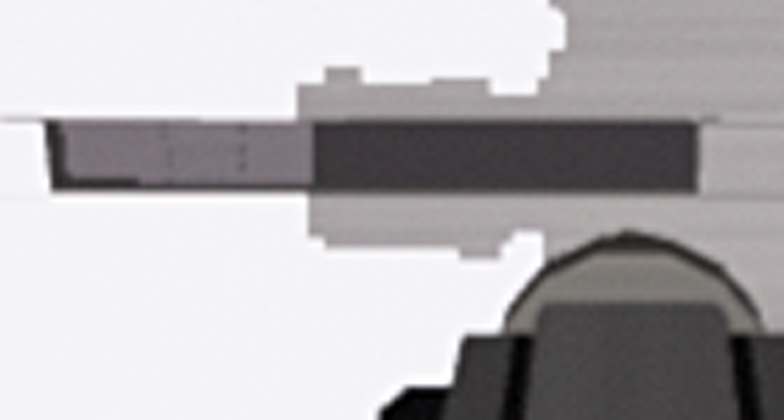

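View pics/w6e.png

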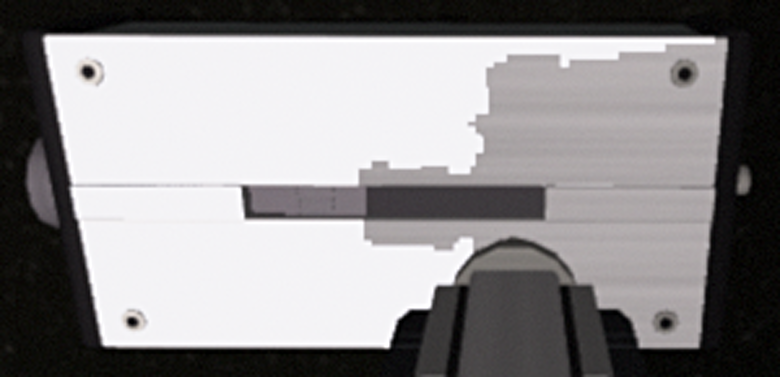

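View pics/s6b.png

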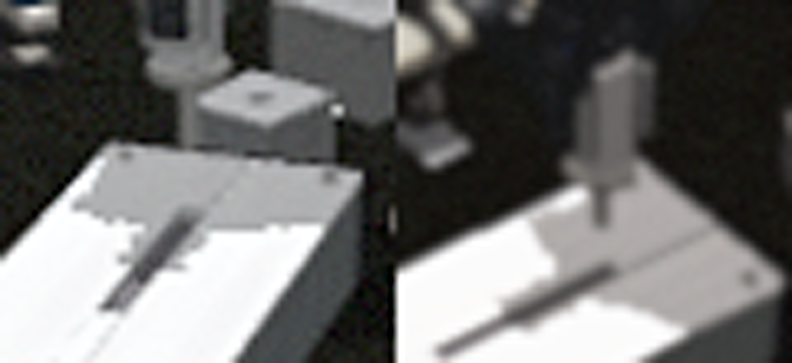

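Run:
```python
from h import *
np.set_printoptions(precision=4,suppress=True)
w=np.load('pics/wrist6.npz')
W=lambda u,v:((u+.5)/5.6+205-.5,(v+.5)/5.6+180-.5)
q=np.array([atz(w,W(*p),.048)[:2] for p in [(45,120),(697,120),(697,192),(52,190)]]);print('slot',q,q.mean(0))
d=(q[0]+q[3]-q[1]-q[2])/2;print(np.linalg.norm(d),np.degrees(np.arctan2(-d[0],d[1])))
E=lambda u,v:((u+.5)/2.6+120-.5,(v+.5)/2.6+130-.5)
e=np.array([atz(w,E(*p),.048)[:2] for p in [(42,36),(728,37),(703,348),(102,346)]]);print(e,e.mean(0))
for i,j in [(1,0),(2,3)]:
    d=e[j]-e[i];print(np.degrees(np.arctan2(-d[0],d[1])))
for u in (165,240): print('seam',atz(w,W(u,155),.043), )
s5=np.load('pics/wrist5.npz')
# dot in held view: crop (592,272)/2.5
for n,f in (('wrist4',None),('wrist6',None)):
    f=np.load(f'pics/{n}.npz')['f'].astype(int)
    m=(f.sum(2)<90);m[:285]=0;m[330:]=0;m[:,:296]=0;m[:,340:]=0
    nn,lab,st,ce=cv2.connectedComponentsWithStats(m.astype(np.uint8));
    print(n,[(st[i],ce[i]) for i in range(1,nn) if st[i,4]>300])
```

```text
slot [[0.4772 0.0961]
 [0.4755 0.0053]
 [0.4647 0.0053]
 [0.4668 0.0965]] [0.4711 0.0508]
0.09099467214296862 -1.1954004222675938
[[ 0.5226  0.1462]
 [ 0.5187 -0.0467]
 [ 0.4189 -0.0457]
 [ 0.4234  0.1485]] [0.4709 0.0506]
-1.1780904200266729
-1.3217531619822425
seam [0.4699 0.0815 0.043 ]
seam [0.4697 0.0707 0.043 ]
wrist4 [(array([ 296,  293,   44,   37, 1061], dtype=int32), array([317.0697, 311.9303]))]
wrist6 [(array([299, 293,  37,  34, 939], dtype=int32), array([317.114 , 308.8072]))]
```

The wrist view shows the slot clear, running from (213,207) to (329,207), with the carriage visible inside. There are faint seam lines at about (235,207) and (248,207), around slide y = +20 to +31. I'll start from the +y end and check alignment just above the cover.

arm_command(commands=[[0.5,37,0,0,0,0,1],[1,37,0,0,0,0,1],[0,0,-12,0,0,0,1],[0,0,-10,0,0,0,1],[0,0,0,0,0,0,1]])

```text
time_s: 7.5
eef_pos: [0.4704, 0.0868, 0.0967]
tool_rot: [[-0.001, -0.02, -1.0], [-0.001, -1.0, 0.02], [-1.0, 0.001, 0.001]]
contact_force: [-0.1, -0.4, -1.6]
grip_width: 0.0193
```

arm_command(commands=[[0,0,0,0,0,0,1],[0,0,0,0,0,0,1]])

```text
time_s: 7.75
eef_pos: [0.4711, 0.0876, 0.0976]
tool_rot: [[0.0, -0.019, -1.0], [0.0, -1.0, 0.019], [-1.0, -0.0, -0.0]]
contact_force: [-0.1, 0.9, -1.2]
grip_width: 0.0189
```

Run:
```python
from h import *
np.set_printoptions(precision=4,suppress=True)
for c in ['wrist','side','scene']: snap(c,c+'7')
r=read_state(); print(r['time_s'],r['eef_pos'],r['contact_force'])
a=cv2.imread('pics/side7.png')[190:260,280:350];b=cv2.imread('pics/scene7.png')[175:245,250:320]
cv2.imwrite('pics/s7.png',cv2.resize(np.hstack([a,b]),None,fx=5.7,fy=5.7,interpolation=cv2.INTER_CUBIC))
a=cv2.imread('pics/wrist7.png')
cv2.imwrite('pics/w7.png',cv2.resize(a[170:270,240:440],None,fx=4,fy=4,interpolation=cv2.INTER_CUBIC))
```

```text
7.9 [0.4711 0.0879 0.0975] [-1.2439 -0.5941 -1.8673]
```

View pics/s7.png

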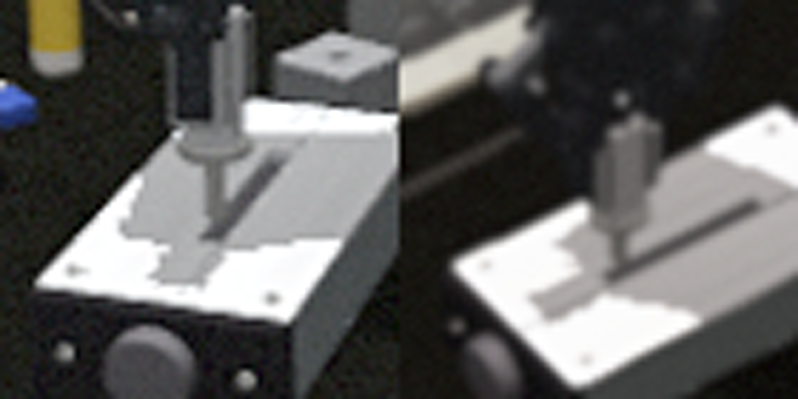

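View pics/w7.png

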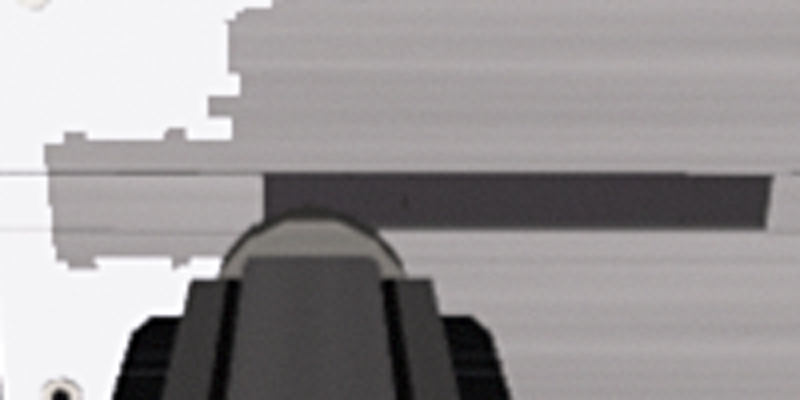

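Run:
```python
from h import *
rows=[]
for n0,n1,x0,y0 in [('side0','side7',300,205),('scene0','scene7',272,205)]:
    A=cv2.imread(f'pics/{n0}.png');B=cv2.imread(f'pics/{n1}.png')
    r=[cv2.resize(I[y0:y0+30,x0:x0+40],None,fx=9.5,fy=9.5,interpolation=cv2.INTER_LINEAR) for I in (A,B)]
    rows.append(np.hstack(r))
cv2.imwrite('pics/z7.png',np.vstack(rows))
```

View pics/z7.png

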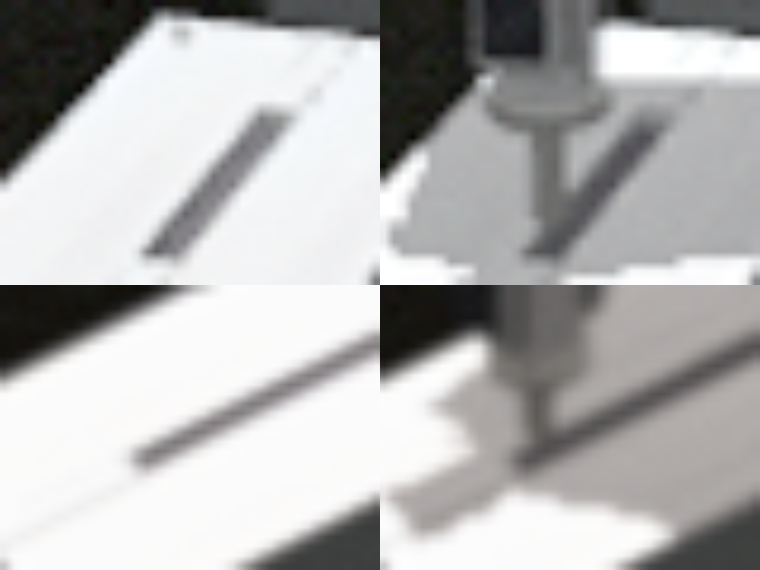

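Run:
```python
from h import *
np.set_printoptions(precision=4,suppress=True)
S={n:np.load(f'pics/{n}.npz') for n in ('side0','scene0')}
Z=lambda x0,y0:(lambda u,v:((u+.5)/9.5+x0-.5,(v+.5)/9.5+y0-.5))
zs=Z(300,205);zc=Z(272,205)
print('slot side',[atz(S['side0'],zs(*p),.048)[:2] for p in [(145,256),(187,256),(263,107),(292,117)]])
print('slot scene L end',[atz(S['scene0'],zc(u,v-285),.048)[:2] for u,v in [(133,458),(147,470)]], 'mid edges',[atz(S['scene0'],zc(u,v-285),.048)[:2] for u,v in [(270,383),(270,397)]])
print('nose side', atz(S['side0'],zs(168,232),.053)[:2],'scene',atz(S['scene0'],zc(160,440-285),.053)[:2])
print('nose tri', tri([(S['side0'],zs(168,234)),(S['scene0'],zc(160,442-285))]))
for x in (.469,.471,.473):print(x,[ (np.array(proj(S[n],[x,.0879,.0531]))-o)*9.5 for n,o in (('side0',(300,205)),('scene0',(272,205)))])
```

```text
slot side [array([0.4753, 0.0935]), array([0.4658, 0.0908]), array([0.4746, 0.0028]), array([0.4657, 0.0069])]
slot scene L end [array([0.4713, 0.0961]), array([0.4649, 0.096 ])] mid edges [array([0.4726, 0.0464]), array([0.4678, 0.0501])]
nose side [0.4708 0.0896] scene [0.4682 0.0889]
nose tri (array([0.471 , 0.0872, 0.0506]), [np.float64(0.0009993960777665183), np.float64(0.0009993960777666595)])
0.469 [array([173.4166, 225.3503]), array([156.7375, 147.4179])]
0.471 [array([165.3401, 224.3771]), array([152.4269, 143.6602])]
0.473 [array([157.2735, 223.405 ]), array([148.1237, 139.9091])]
```

arm_command(commands=[[0,-1,-3,0,0,0,1],[0,0,-3,0,0,0,1],[0,0,0,0,0,0,1]])

```text
time_s: 8.28
eef_pos: [0.4707, 0.087, 0.091]
tool_rot: [[-0.001, -0.018, -1.0], [-0.0, -1.0, 0.018], [-1.0, 0.0, 0.001]]
contact_force: [-0.1, -0.4, -0.8]
grip_width: 0.0191
```

arm_command(commands=[[0,0,-2,0,0,0,1],[0,0,-2,0,0,0,1],[0,0,-1,0,0,0,1],[0,0,0,0,0,0,1]])

```text
time_s: 8.78
eef_pos: [0.4709, 0.087, 0.0863]
tool_rot: [[0.0, -0.019, -1.0], [0.0, -1.0, 0.019], [-1.0, -0.0, -0.0]]
contact_force: [-0.5, -0.1, -0.6]
grip_width: 0.019
```

Run:
```python
from h import *
np.set_printoptions(precision=4,suppress=True)
for c in ['wrist','side','scene']: snap(c,c+'8')
r=read_state(); print(r['time_s'],r['eef_pos'],r['contact_force'])
a=cv2.imread('pics/side8.png')[200:240,290:340];b=cv2.imread('pics/scene8.png')[200:240,265:315]
cv2.imwrite('pics/s8.png',cv2.resize(np.hstack([a,b]),None,fx=8,fy=8,interpolation=cv2.INTER_CUBIC))
```

```text
8.925 [0.4709 0.0871 0.0864] [-0.6863 -0.3791  0.288 ]
```

View pics/s8.png

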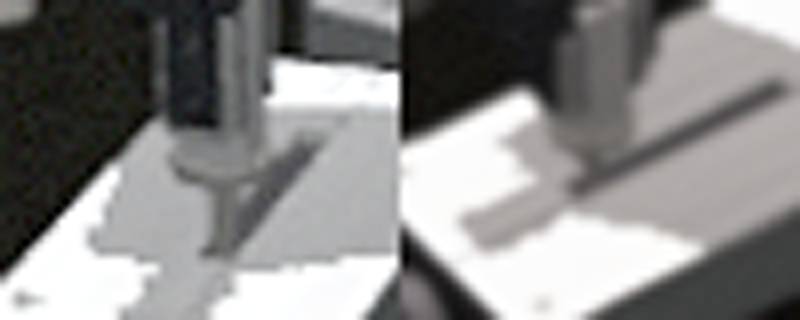

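arm_command(commands=[[0,0,-1.5,0,0,0,1],[0,0,-1,0,0,0,1],[0,0,0,0,0,0,1],[0,0,0,0,0,0,1]])

```text
time_s: 9.43
eef_pos: [0.4709, 0.0871, 0.0838]
tool_rot: [[0.0, -0.018, -1.0], [0.0, -1.0, 0.018], [-1.0, -0.0, -0.0]]
contact_force: [-0.6, 0.2, 0.6]
grip_width: 0.019
```

arm_command(commands=[[0,0,-1.5,0,0,0,1],[0,0,-1,0,0,0,1],[0,0,0,0,0,0,1],[0,0,0,0,0,0,1]])

```text
time_s: 9.93
eef_pos: [0.4709, 0.087, 0.0813]
tool_rot: [[0.0, -0.019, -1.0], [0.0, -1.0, 0.019], [-1.0, -0.0, -0.0]]
contact_force: [0.7, 0.4, 1.6]
grip_width: 0.0189
```

Run:
```python
from h import *
np.set_printoptions(precision=4,suppress=True)
F=[]
for i in range(4):
    snapshot('side'); F.append(read_state()['contact_force'])
print(np.mean(F,0),np.std(F,0),read_state()['eef_pos'],read_state()['moment'])
```

```text
[-0.0129  0.2704  1.1117] [0.5046 0.5114 0.4821] [0.4709 0.087  0.0813] [ 0.0278 -0.0046 -0.0236]
```

arm_command(commands=[[0,-1.5,0,0,0,0,1],[-0.1,-1.5,0,0,0,0,1],[0,-1.5,0,0,0,0,1],[0,-1.5,0,0,0,0,1]])

```text
time_s: 10.62
eef_pos: [0.4708, 0.0809, 0.0813]
tool_rot: [[0.0, -0.019, -1.0], [0.0, -1.0, 0.019], [-1.0, -0.0, -0.0]]
contact_force: [0.3, 1.6, 1.2]
grip_width: 0.0193
```

arm_command(commands=[[-0.1,-1,0,0,0,0,1],[0,-1,0,0,0,0,1],[0,0,0,0,0,0,1]])

```text
time_s: 11.0
eef_pos: [0.4705, 0.0783, 0.0812]
tool_rot: [[-0.0, -0.019, -1.0], [-0.001, -1.0, 0.019], [-1.0, 0.001, 0.0]]
contact_force: [0.2, -2.5, 0.6]
grip_width: 0.0197
```

arm_command(commands=[[0,-1,0,0,0,0,1],[0,-1,0,0,0,0,1],[0,0,0,0,0,0,1]])

```text
time_s: 11.38
eef_pos: [0.4705, 0.077, 0.0812]
tool_rot: [[-0.0, -0.018, -1.0], [-0.0, -1.0, 0.018], [-1.0, 0.0, 0.0]]
contact_force: [-0.5, -1.0, -2.3]
grip_width: 0.0194
```

Run:
```python
from h import *
np.set_printoptions(precision=4,suppress=True)
F=[]
for i in range(5):
    snapshot('side'); F.append(read_state()['contact_force'])
r=read_state();print(np.mean(F,0),np.std(F,0),r['eef_pos'],r['moment'],r['time_s'])
```

```text
[-0.1099 -0.3542 -1.1824] [0.3062 0.3456 0.5053] [0.4705 0.077  0.0812] [-0.2219  0.0294 -0.0168] 11.625
```

arm_command(commands=[[0,-0.5,0,0,0,0,1],[0,0,-2,0,0,0,1],[0,0,-2,0,0,0,1],[0,0,0,0,0,0,1]])

```text
time_s: 12.12
eef_pos: [0.4706, 0.0766, 0.0771]
tool_rot: [[-0.0, -0.018, -1.0], [0.0, -1.0, 0.018], [-1.0, -0.0, 0.0]]
contact_force: [0.3, 0.7, -1.3]
grip_width: 0.0195
```

arm_command(commands=[[0,0,-2,0,0,0,1],[0,0,-2,0,0,0,1],[0,0,0,0,0,0,1],[0,0,0,0,0,0,1]])

```text
time_s: 12.62
eef_pos: [0.4707, 0.0765, 0.0733]
tool_rot: [[-0.0, -0.018, -1.0], [0.0, -1.0, 0.018], [-1.0, -0.0, 0.0]]
contact_force: [0.1, 0.8, -1.3]
grip_width: 0.0196
```

Run:
```python
from h import *
np.set_printoptions(precision=4,suppress=True)
F=[]
for i in range(4):
    snapshot('side'); F.append(read_state()['contact_force'])
r=read_state();print(np.mean(F,0),np.std(F,0),r['eef_pos'],r['moment'],r['time_s'])
```

```text
[ 0.0842  0.5625 -1.5733] [0.342  0.4832 0.4712] [0.4707 0.0766 0.0733] [ 0.0426 -0.0001  0.0042] 12.825
```

arm_command(commands=[[0,0,-3,0,0,0,1],[0,0,-3,0,0,0,1],[0,0,-2,0,0,0,1],[0,0,0,0,0,0,1]])

```text
time_s: 13.32
eef_pos: [0.4706, 0.0765, 0.0651]
tool_rot: [[-0.0, -0.019, -1.0], [-0.0, -1.0, 0.019], [-1.0, 0.0, 0.0]]
contact_force: [0.5, -0.3, -1.1]
grip_width: 0.0192
```

arm_command(commands=[[0,0,-1,0,0,0,1],[0,0,-1,0,0,0,1],[0,0,0,0,0,0,1],[0,0,0,0,0,0,1]])

```text
time_s: 13.82
eef_pos: [0.4707, 0.0765, 0.0633]
tool_rot: [[0.0, -0.019, -1.0], [0.0, -1.0, 0.019], [-1.0, -0.0, -0.0]]
contact_force: [-0.1, -0.5, -1.1]
grip_width: 0.0193
```

Run:
```python
from h import *
np.set_printoptions(precision=4,suppress=True)
F=[]
for i in range(3):
    s=snap('side','side9'); F.append(read_state()['contact_force'])
snap('scene','scene9')
r=read_state();print(np.mean(F,0),np.std(F,0),r['eef_pos'],r['moment'],r['time_s'])
a=cv2.imread('pics/side9.png')[190:250,280:350];b=cv2.imread('pics/scene9.png')[190:250,255:325]
cv2.imwrite('pics/s9.png',cv2.resize(np.hstack([a,b]),None,fx=5.7,fy=5.7,interpolation=cv2.INTER_CUBIC))
```

```text
[-0.2192  0.0582 -0.7477] [0.1989 0.3132 0.578 ] [0.4707 0.0765 0.0633] [0.024  0.0226 0.0577] 14.025
```

View pics/s9.png

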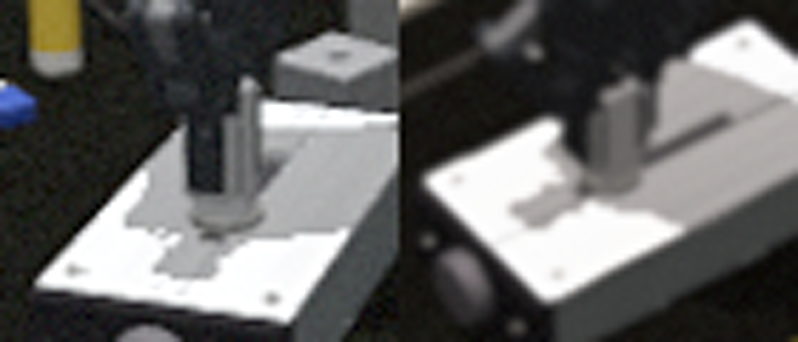

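The collar is about 1 mm above the cover. I press on in half-millimetre steps.

arm_command(commands=[[0,0,-0.5,0,0,0,1],[0,0,0,0,0,0,1],[0,0,-0.5,0,0,0,1],[0,0,0,0,0,0,1]])

```text
time_s: 14.52
eef_pos: [0.4707, 0.0765, 0.0624]
tool_rot: [[0.0, -0.019, -1.0], [0.0, -1.0, 0.019], [-1.0, -0.0, -0.0]]
contact_force: [-1.7, -0.1, 1.0]
grip_width: 0.0189
```

arm_command(commands=[[0,0,-0.3,0,0,0,1],[0,0,0,0,0,0,1],[0,0,0,0,0,0,1]])

```text
time_s: 14.9
eef_pos: [0.4707, 0.0765, 0.0623]
tool_rot: [[0.0, -0.019, -1.0], [0.0, -1.0, 0.019], [-1.0, -0.0, -0.0]]
contact_force: [-0.6, 0.6, 6.5]
grip_width: 0.0194
```

arm_command(commands=[[0,0,0.2,0,0,0,0.5],[0,0,0,0,0,0,0.3],[0,0,0,0,0,0,0],[0,0,0,0,0,0,0],[0,0,0,0,0,0,0]])

```text
time_s: 15.52
eef_pos: [0.4707, 0.0765, 0.0622]
tool_rot: [[-0.0, -0.019, -1.0], [0.0, -1.0, 0.019], [-1.0, -0.0, 0.0]]
contact_force: [0.6, 0.8, -0.2]
grip_width: 0.0856
```

Run:
```python
from h import *
r=read_state();print(r['eef_pos'],r['contact_force'],r['grip_width'],r['time_s'])
snap('wrist','wrist10')
```

```text
[0.47069254 0.07652908 0.06216267] [ 0.64679031  0.80433019 -0.23523027] 0.08556152772424121 15.525
```

View pics/wrist10.png

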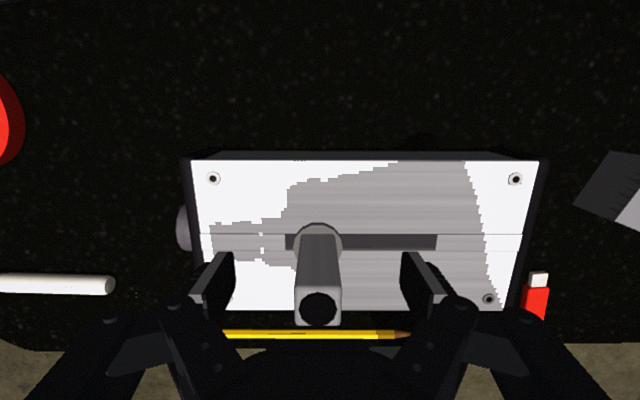

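The fingers at (215,280) and (420,280) are clear, and the pin stands upright at (318,280). I retreat straight up and check.

arm_command(commands=[[0,0,25,0,0,0,0],[0,0,30,0,0,0,0],[0,0,30,0,0,0,0],[0,0,30,0,0,0,0],[0,0,0,0,0,0,0]])

```text
time_s: 16.2
eef_pos: [0.4718, 0.0768, 0.1791]
tool_rot: [[0.004, -0.019, -1.0], [0.001, -1.0, 0.019], [-1.0, -0.001, -0.004]]
contact_force: [-1.0, 0.4, -0.5]
grip_width: 0.0854
```

arm_command(commands=[[0,0,0,0,0,0,0],[0,0,0,0,0,0,0]])

```text
time_s: 16.45
eef_pos: [0.4701, 0.0764, 0.1763]
tool_rot: [[-0.002, -0.018, -1.0], [-0.0, -1.0, 0.018], [-1.0, 0.0, 0.002]]
contact_force: [-0.3, 0.5, 0.8]
grip_width: 0.0854
```

Run:
```python
from h import *
for c in ('side','scene','wrist'): snap(c,c+'11')
r=read_state();print(r['eef_pos'],r['contact_force'],r['time_s'])
a=cv2.imread('pics/side11.png')[170:270,280:380];b=cv2.imread('pics/scene11.png')[160:260,250:350]
cv2.imwrite('pics/s11.png',cv2.resize(np.hstack([a,b]),None,fx=4,fy=4,interpolation=cv2.INTER_CUBIC))
```

```text
[0.47032087 0.07647406 0.17651272] [ 0.3097772   0.72885379 -0.2586722 ] 16.6
```

View pics/s11.png

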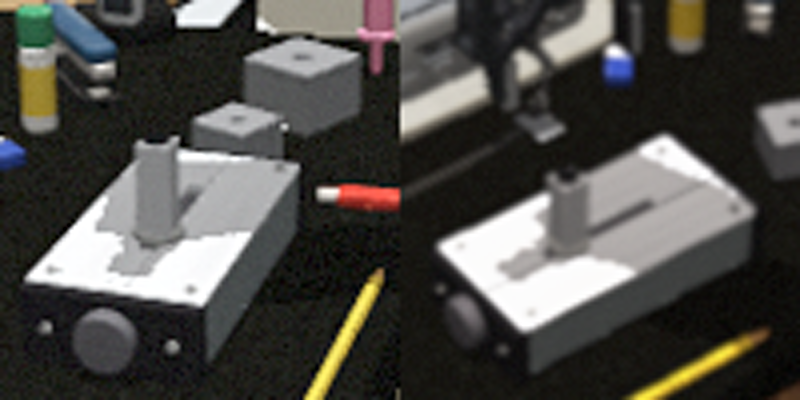

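View pics/wrist11.png

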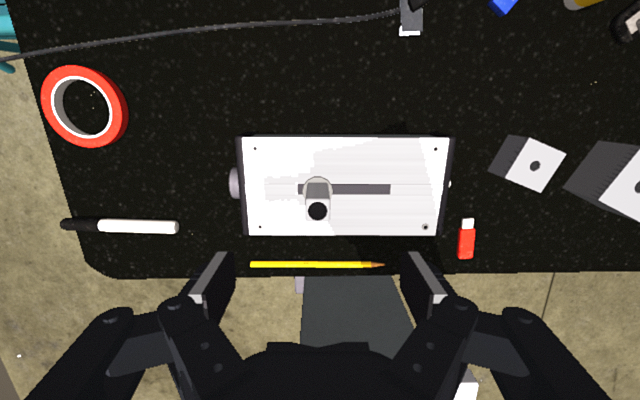

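Run:
```python
from h import *
a=np.load('pics/scene11.npz');w=np.load('pics/wrist11.npz')
print(tri([(w,(317.2,210.5)),(a,(250+567/4,160+175/4))]))
sign_off(); print(read_state()['time_s'])
```

```text
(array([ 0.37425145, -0.01767018,  0.09335233]), [np.float64(0.12777021874898575), np.float64(0.1277702187489857)])
the job is handed in; nothing more can be done
the job is handed in; nothing more can be done
```

Run:
```python
from h import *
a=np.load('pics/scene11.npz');w=np.load('pics/wrist11.npz')
print(tri([(w,(317.2,210.5)),(a,(250+167/4,160+175/4))]))
```

```text
(array([0.46949346, 0.07660357, 0.10496987]), [np.float64(0.0005605442687991153), np.float64(0.0005605442687991357)])
```

The locking pin is standing fully home in the slide's socket, and I handed the job in at about 16.6 s of the 48 s allowed. No verdict is reported back, so the result below rests on my own checks.

**What I did:**
- I took the metal pin from the larger stand and left the pink look-alike alone.
- I set the nose into the slot near its +y end, at about y = +36 mm. The nose was pressed in about 6 mm, with about 2.7 N on it.
- I felt along the slot towards −y. The nose dropped in at about y = +26 mm, where the upward force fell away.
- I pressed the pin down until the collar met the cover, with about 8 N, then opened the fingers and went straight up.

**Last checks:**
- **Pin:** it looks upright in the side and scene pictures, with the collar on the cover. The dot on top measures 105 mm high from two views. The expected height is 108 mm, and my measurements of the dot in the stand read 2–3 mm low in the same way. With that allowance, and the force felt when the collar met the cover, the pin is home.
- **Gripper:** it is clear of everything, at about 0.176 m.
- **Other things on the desk:** those in view look unmoved, but I did not measure them.

**One check went wrong:** my first height calculation, in the same script that handed the job in, used a wrong crop offset and gave nonsense (residual 0.13 m). I redid it from the same pictures after handing in, with a residual of 0.6 mm, and that is the 105 mm above.

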